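Park the index plunger of a decorating wheel and bring the wheel round to its pointer

ROBOT

A 6-joint arm with a two-finger parallel gripper is mounted at the origin on the work surface. World frame = base frame: x ahead of the robot, y to its left, z up, the work surface at z = 0. Lengths are in m, angles in rad, forces in N, time in s.
With the tool pointing down it reaches from about 0.25 to 0.725 m from the base axis. Payload 4 kg.
Tool frame: the origin (TCP) lies midway between the tips of the shut fingers; the grasp point (between the pads) lies 19 mm behind it; z points along the fingers, y is the line along which they close (so a half turn about z gives the same grasp; the last joint's range is limited). The gripper opens to 85 mm and grips with 20 to 120 N. Pads are 22 mm wide; open, the fingers measure 114 mm over their backs; the gripper's body (76 mm by 85 mm) begins 54 mm behind the grasp point. The pads swing forward as they close: fully open they stand 13 mm farther back than shut.
Start: joints at [-1.163, 0.241, 0.005, 1.335, 0, 1.571], TCP at [0.198, -0.459, 0.205] pointing down, gripper open.
Joint ranges: [-2.72, 2.72], [-1.05, 1.87], [-1.09, 1.28], [-1.99, 2.15], [-1.42, 1.44], [-3.14, 3.14]. Speed limits (rad/s): [2.79, 2.79, 3.14, 3.14, 3.14, 3.14].

INTERFACE

Orientations are given as a unit quaternion [x, y, z, w].
In Python, from workcell import monitor, vision, job gives the robot as it stands.
- The arm moves only by the tool move_arm, never from a script. Its argument "moves" is a list that holds one entry, the list of rows, each a list of 5 numbers: the shift along the world's x, y, z in m, then the turn about the world's z in degrees, then the opening in per cent of the stroke, from 0 (shut) to 100 (fully open). In form: [[[x, y, z, turn, gripper], ...]]. A call has 1 to 5 rows; each row is the pose to reach, as a shift and turn from the pose commanded when the call began; what a row does not reach only later rows make up. A row lasts 1/8 s, in which the tool goes at most 62.5 mm and 10.7 degrees, less where a joint would pass 70% of its speed; a pose out of reach is approached as far as the arm can. A call with a gripper value outside its range is refused whole. The fingers move at their own pace and stop on an object; the grip force is fixed at half the most. Time passes only in rows, so rows that repeat a pose let the fingers close. It gives the time, the measured TCP pose, the force, the opening and the grip force at its end, in the units of the state.
- monitor.get_obs(): the state, without advancing time (a new reading comes with each control period).
- vision.camera(name): name is "side" or "top"; returns a dict with "color" (420x560x3 uint8, red, green, blue), "camera_matrix" (3x3 intrinsics, pixels), "eye" and "attitude" of the camera in the world. Camera axes: x right, y up, looking along -z (the intrinsics and any distortion apply to the point x, -y, -z); pixel columns grow to the right and rows downward; lengths in m; the calibration is good to about 2 mm. A picture is of the moment at which its call begins. There is no depth.
- job.job_done(): hands the job in; it is judged then, once.
The state is a dict: "clock": time; "joint_pos": joint angles; "joint_vel": joint speeds; "tau": joint torques, N m; "eef_pos": TCP position; "tool_rot": TCP orientation; "ft_force": force on the tool from outside, world axes, zero at the start; "ft_torque": the same for the moment, N m; "grip_width": finger opening in m; "grasp_force": force on a finger pad.
Only numpy, scipy, OpenCV 4.12 (cv2) and the standard library are available. Lean on these libraries where they do the work, as an engineer would, in place of code of your own. Each camera call takes 0.05 s, during which the arm holds its last target. There are 200 camera calls.

TASK

Free the plate-decorating wheel: pull the orange T-knob of its sprung index plunger up out of its slot, no further than where you feel the rubber stop and without forcing it there, twist it clockwise into its rest notch and let go so that it stays up. Then turn the wheel clockwise by its red peg until the peg stands in line with the yellow pointer, and let go. Keep the plate where it lies on the wheel and leave the jug, the glaze tub and the brush alone.

Things in the scene. Friction and masses are not known exactly. Their poses are not given: they have to be found in the camera images.
- stand: grey decorating stand, fixed: base 400 mm across, 12 mm thick. Origin on the bench at the wheel's vertical axis, z up. Plunger bracket at its -y edge (post 85 mm high, y -177 to -191 mm). On it turn together a steel index disc 330 mm across (top at 62 mm) and an aluminium head 230 mm across (top at 100 mm)
- knob: orange T-knob of the plunger: bar 40 mm long (its x), 12 mm wide (y), 34 mm high, its top 172 mm above the bench while down. Origin on the plunger's upright axis (at x 0, y -150 mm of the stand), 172 mm below the knob's top, rising with it. Lifted clear of its slot it twists freely clockwise from above only; 75 degrees on it is over the rest notch, and 4 degrees further its cross-pin meets a wall
- knob_grip (a point): where to grip the T-knob: on the plunger's axis, 14 mm below the knob's top, 20 mm above its underside (158 mm above the bench while down); axes as the knob's
- collar: brass seat of the slotted sleeve and black rubber buffer ring (33 mm across, top 111 to 128 mm above the bench) round the plunger; it is screwed to a different height each time, not measured. Origin on the plunger's axis at bench level. Its x axis is the line of the knob's bar when in the rest notch. The pin must not be forced on buffer or rim with over 10 N, nor on notch or wall with over 25 N
- plunger (a joint): lift in m, 0 = down, tip 6 mm deep in the index disc. Spring and weight 9 N + 0.2 N per mm, friction 0.6 N. The cross-pin clears its slot at an unknown lift of 12 to 28 mm; 2.5 mm higher it meets the rubber buffer (10 N per mm). The rest notch is 3 mm deep: released there, the plunger stays 3 mm below the clearing lift
- wheel (a joint): turn of the wheel in rad, 0 = where the plunger locks it, growing clockwise from above; friction about 0.15 N m, stays where it is left; free once the plunger is up by more than 6 mm
- peg_top (a point): centre of the top of the red turning peg on the wheel's head: round, 18 mm across, 61 mm tall (top 161 mm above the bench), 102 mm from the wheel's axis. Its x axis points from the wheel's axis out through the peg
- pointer: yellow pointer, fixed at the rim of the base, on a post 180 to 188 mm from the wheel's axis, top 108 mm high. Origin on the wheel's axis at bench level; x axis outward along the pointer. The peg must turn 0.7 to 1.4 rad clockwise to stand in line with it
- pointer_tip (a point): inner tip of the yellow pointer, 132 mm from the wheel's axis, 107 mm above the bench
- plate: white plate with a brown painted band, 164 mm across, 21 mm high, loose in the middle of the wheel's head. Origin: centre of its underside
- jug: yellow plastic jug, 100 mm across, 105 mm high, handle at its +y side. Origin: centre of its underside. Leave alone
- tub: white glaze tub with lid, 110 mm across, 98 mm high. Origin: centre of its underside. Leave alone
- brush: brush about 200 mm long, lying along its x. Origin under its middle. Leave alone

How it is judged:
On the way, in this order (a step that is already met when the one before it is completed fails the run):
1. the plunger is up and twisted into its rest notch, and let go (value of joint plunger above 0.0075 m and angle between the x axis of knob and the x axis of collar, either way round below 0.1 rad and contact force between the fingers and knob below 0.1 N), for 0.3 s.
2. the wheel's peg stands in line with the pointer (angle between the x axis of peg_top and the x axis of pointer, either way round below 0.1 rad and horizontal distance between peg_top and pointer_tip below 0.05 m), for 0.2 s.
At the end, for the whole second after the job is handed in: the plunger stays up by itself in the rest notch (lift over 7.5 mm, T-bar within 0.10 rad of the notch's direction), and the wheel rests with its peg within 0.10 rad of the pointer's line (all of step 2 and value of joint plunger above 0.0075 m and angle between the x axis of knob and the x axis of collar, either way round below 0.1 rad and velocity of joint wheel between -0.02 and 0.02 rad/s); the robot touches nothing.
It fails at once if the plunger's pin forced against its sleeve or buffer on the way to the notch (more than 10 N) (contact force between knob and collar above 10 N and angle between the x axis of knob and the x axis of collar, either way round above 0.2 rad).
It fails at once if the plunger's pin forced by the gripped knob against the notch or the wall beside it (more than 25 N) (contact force between knob and collar above 25 N and contact force between the fingers and knob above 8 N).
It fails at once if the plate pushed off the middle of the wheel (more than 13 mm off centre) (horizontal distance between plate and stand above 0.013 m).
It fails at once if the jug, the tub or the brush moved (more than 20 mm) (distance of any of jug, tub, brush from where it was at the start of the episode above 0.02 m).
It also fails if it takes over 72 s, if anything falls off the work surface, if the arm or the gripper's body presses on something with over 40 N, if the wrist force passes 120 N, or if a joint passes its speed limit or range.

## Working session

There is one attempt and no reset: what is moved stays moved. The work goes in short steps, Python scripts to look and compute and a tool call to move; the robot and the scene stay as the last step left them, time stands still between calls to the robot, and variables do not carry over. Pictures are saved under pics/ and viewed, at most 10 in all, crops included, and the job is handed in when it is done.

Besides the shell and the picture viewer there is one more tool, called after "Request:" by a JSON object that holds its "op" and its "data", one argument or row to a line. move_arm: Moves the arm, as the interface text tells. Its arguments: {"type":"object","properties":{"moves":{"type":"array","items":{"type":"array","items":{"type":"array","items":{"type":"number"}}}}},"required":["moves"]}

```bash
mkdir -p pics; cat > h.py <<'E'
import numpy as np, cv2
from workcell import monitor, vision, job
from scipy.spatial.transform import Rotation as R
def cam(n):
    c=vision.camera(n); return c
def Rm(c):
    a=np.array(c['attitude'],float)
    return R.from_quat(a).as_matrix() if a.size==4 else a.reshape(3,3)
def ray(c,u,v):
    d=c.get('distortion',None)
    p=cv2.undistortPoints(np.array([[[u,v]]],float),np.array(c['camera_matrix'],float),None if d is None else np.array(d,float))[0,0]
    return np.array(c['eye'],float),Rm(c)@np.array([p[0],-p[1],-1.])
def at_z(c,u,v,z):
    o,d=ray(c,u,v); return o+d*(z-o[2])/d[2]
def proj(c,P):
    p=(np.array(P,float)-np.array(c['eye']))@Rm(c); K=np.array(c['camera_matrix'],float)
    return (K@np.array([p[0]/-p[2],-p[1]/-p[2],1]))[:2]
def save(c,f,crop=None,s=1):
    im=c['color'][:,:,::-1]
    if crop: im=im[crop[1]:crop[3],crop[0]:crop[2]]
    cv2.imwrite('pics/'+f,cv2.resize(im,None,fx=s,fy=s,interpolation=cv2.INTER_CUBIC))
E
python3 - <<'E'
from h import *
for n in('top','side'):
    c=cam(n); save(c,n+'0.png',None,1.42); print({k:v for k,v in c.items() if k!='color'})
print(monitor.get_obs())
E
```

```text
{'camera_matrix': array([[459.97481397,   0.        , 282.68052639],
       [  0.        , 459.97481397, 205.91521305],
       [  0.        ,   0.        ,   1.        ]]), 'eye': array([0.35743606, 0.03696589, 1.2366045 ]), 'attitude': array([ 0.05573862, -0.07235162, -0.70169854,  0.70659579])}
{'camera_matrix': array([[397.55055412,   0.        , 281.48037578],
       [  0.        , 397.55055412, 213.23449915],
       [  0.        ,   0.        ,   1.        ]]), 'eye': array([0.15650706, 0.60333078, 0.83574164]), 'attitude': array([-0.10779596,  0.35423387,  0.88886952, -0.26983213])}
{'clock': 0.1, 'joint_pos': array([-1.16295588e+00,  2.41364867e-01,  3.88176173e-03,  1.33519813e+00,
       -6.79617082e-06,  1.57078769e+00]), 'joint_vel': array([-0.00013206, -0.00152932,  0.00304343,  0.00038982, -0.00040842,
       -0.00127262]), 'tau': array([-2.26155630e-04, -3.73137796e+01,  2.53010166e+01,  1.08386268e-02,
       -1.33585363e-05,  1.12439199e-06]), 'eef_pos': array([ 0.19807227, -0.45843614,  0.20399713]), 'tool_rot': array([ 9.79278911e-01,  2.02514017e-01, -1.94179589e-04, -9.22237574e-04]), 'ft_force': array([ 0.74872996, -0.70759576, -0.31370848]), 'ft_torque': array([-0.00435874,  0.01854956, -0.07478375]), 'grasp_force': 0.0, 'grip_width': 0.08528987614040907}
```

View pics/top0.png

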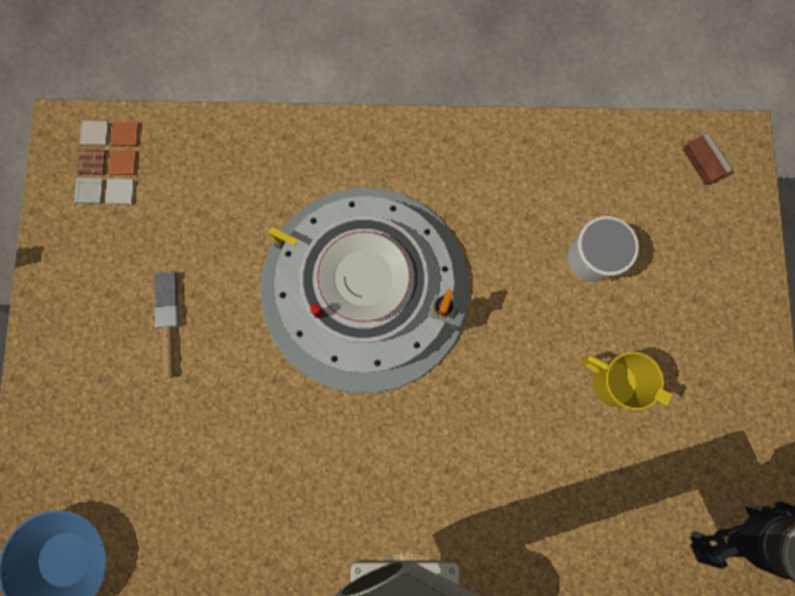

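View pics/side0.png

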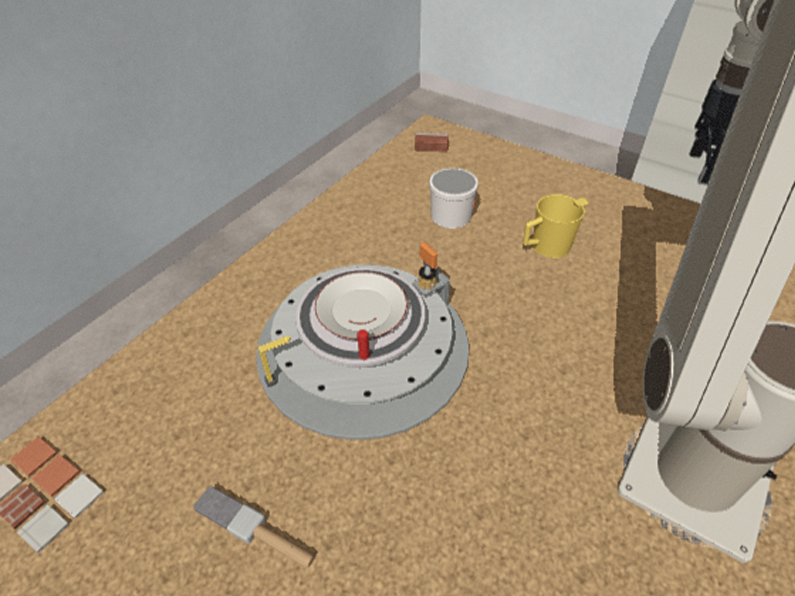

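The top view shows the wheel around (365,290), the knob at (446,302), the peg at (316,310) and the pointer running (271,232)→(295,242), in 1.42x pixels. Enlarging both views around the wheel.

```bash
python3 - <<'E'
from h import *
c=cam('top'); save(c,'top1.png',(180,125,340,280),3.8 and 3.8)
c=cam('side'); save(c,'side1.png',(175,160,335,310),4)
E
```

```text
(no output)
```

View pics/top1.png

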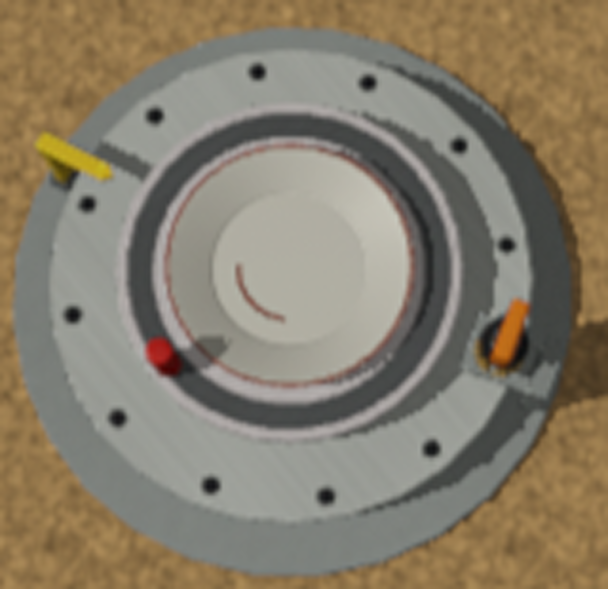

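View pics/side1.png

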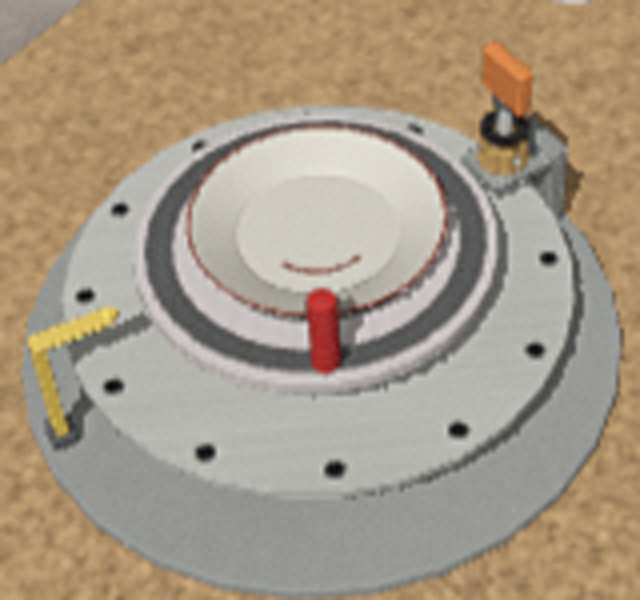

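```bash
cat >> h.py <<'E'
from scipy.optimize import minimize
def orange(c,lo=8,hi=17,box=None):
    h=cv2.cvtColor(c['color'],cv2.COLOR_RGB2HSV); m=cv2.inRange(h,(lo,200,110),(hi,255,255))
    if box: k=np.zeros_like(m); k[box[1]:box[3],box[0]:box[2]]=1; m=m*k
    return m>0
def knobpts(x,y,a,top):
    return [[x+np.cos(a)*i-np.sin(a)*j,y+np.sin(a)*i+np.cos(a)*j,z] for i in(-.02,.02) for j in(-.006,.006) for z in(top-.034,top)]
def fit(cs,ms,pts,p0,step):
    def cost(p):
        t=0
        for c,m in zip(cs,ms):
            s=8; im=np.zeros((m.shape[0]*s//1,m.shape[1]*s//1),np.uint8) if 0 else None
            q=np.array([proj(c,P) for P in pts(*p)]); o=np.floor(q.min(0)).astype(int)-15; n=np.ptp(q,axis=0).astype(int)+32
            hull=cv2.convexHull(((q-o+.5)*s).astype(np.int32))
            im=np.zeros((n[1]*s,n[0]*s),np.uint8); cv2.fillPoly(im,[hull],255)
            im=cv2.resize(im,(n[0],n[1]),interpolation=cv2.INTER_AREA)/255.
            t+=np.abs(im-m[o[1]:o[1]+n[1],o[0]:o[0]+n[0]]).sum()
        return t
    sim=np.array([p0]+[np.array(p0)+np.eye(len(p0))[i]*step[i] for i in range(len(p0))])
    r=minimize(cost,p0,method='Nelder-Mead',options=dict(initial_simplex=sim,maxiter=400)); return r.x,r.fun
E
python3 - <<'E'
from h import *
t=cam('top');s=cam('side')
T=lambda u,v:((u+.5)/3.8-.5+180,(v+.5)/3.8-.5+125)
for n,u,v,z in(('base',296,301,.012),('disc',291,286,.062),('head',291,271,.1),('ptip',108,174,.107),('pout',42,147,.107),('peg',160,350,.161),('knobend1',520,304,.172),('knob',514,330,.172),('rim',289,265,.121)):
    print(n,at_z(t,*T(u,v),z).round(4))
S=lambda u,v:((u+.5)/4-.5+175,(v+.5)/4-.5+160)
for n,u,v,z in(('ptip',115,315,.107),('pout',33,342,.107),('peg',320,298,.161),('base',322,360,.012)): print(n,at_z(s,*S(u,v),z).round(4))
mt,ms=orange(t,box=(290,190,330,235)),orange(s,box=(280,160,320,195)); print(mt.sum(),ms.sum())
p0=list(at_z(t,*T(512,332),.172)[:2])+[0.3]
for a in(-.3,0.,.3): 
    p0[2]=a
    print('both',fit([t,s],[mt,ms],lambda x,y,a:knobpts(x,y,a,.172),p0,[.004,.004,.3]))
for cc,m in((t,mt),(s,ms)): print(fit([cc],[m],lambda x,y,a:knobpts(x,y,a,.172),p0,[.004,.004,.3]))
E
```

```text
base [0.5873 0.0767 0.012 ]
disc [0.5883 0.0787 0.062 ]
head [0.591  0.0775 0.1   ]
ptip [0.6541 0.1996 0.107 ]
pout [0.6721 0.244  0.107 ]
peg [0.5276 0.1558 0.161 ]
knobend1 [ 0.5566 -0.0674  0.172 ]
knob [ 0.5402 -0.0636  0.172 ]
rim [0.5906 0.0781 0.121 ]
ptip [0.6497 0.2015 0.107 ]
pout [0.676  0.2438 0.107 ]
peg [0.5265 0.1585 0.161 ]
base [0.5753 0.1026 0.012 ]
72 0
both (array([ 0.53889525, -0.06153846, -0.57786722]), np.float64(206.3607843137255))
both (array([ 0.54249841, -0.06547111, -1.02564671]), np.float64(198.29411764705884))
both (array([ 0.53913775, -0.06037417, -1.03577314]), np.float64(198.94901960784313))
(array([ 0.54222021, -0.06314069, -0.4264436 ]), np.float64(31.698039215686276))
(array([ 0.5510275 , -0.07032534,  0.5156166 ]), np.float64(203.1686274509804))
```

```bash
sed -i 's/(lo,200,110)/(lo,150,70)/' h.py; python3 - <<'E'
from h import *
t=cam('top');s=cam('side')
print(cv2.cvtColor(s['color'],cv2.COLOR_RGB2HSV)[172:188:5,298:306:3].tolist())
mt,ms=orange(t,3,15,box=(302,195,330,225)),orange(s,3,15,box=(290,160,320,191)); print(mt.sum(),ms.sum())
for a in(-.6,-.3,0): 
    p0=[.541,-.0636,a]; f=lambda x,y,a:knobpts(x,y,a,.172)
    print('both',fit([t,s],[mt,ms],f,p0,[.004,.004,.2]),fit([t],[mt],f,p0,[.004,.004,.2]),fit([s],[ms],f,p0,[.004,.004,.2]))
E
```

```text
[[[13, 165, 223], [13, 146, 185], [17, 103, 173]], [[13, 175, 175], [12, 172, 193], [13, 167, 217]], [[12, 168, 172], [12, 172, 176], [12, 171, 183]], [[17, 101, 119], [70, 7, 109], [12, 181, 196]]]
99 148
both (array([ 0.54092478, -0.0619763 , -0.40758819]), np.float64(53.247058823529414)) (array([ 0.54049613, -0.06208467, -0.35553743]), np.float64(19.972549019607843)) (array([ 0.54045023, -0.06162662, -0.50827546]), np.float64(27.51372549019608))
both (array([ 0.54015104, -0.06190375, -0.43108436]), np.float64(52.77647058823529)) (array([ 0.54014569, -0.06185794, -0.35994057]), np.float64(19.898039215686275)) (array([ 0.54022677, -0.06125357, -0.49493801]), np.float64(26.51372549019608))
both (array([ 0.54087556, -0.06248164, -0.40721412]), np.float64(54.568627450980394)) (array([ 0.54012406, -0.0617468 , -0.36448297]), np.float64(19.88235294117647)) (array([ 0.53996606, -0.06088982, -0.49831418]), np.float64(26.29019607843137))
```

Request:
{"op": "move_arm", "data": {
  "moves": [
    [[0.06,0.06,0.05,10,50],[0.1,0.1,0.05,20,50],[0.14,0.14,0.05,30,50],[0.18,0.18,0.05,40,50],[0.2,0.2,0.05,50,50]]
  ]
}}

```text
clock: 1.02
eef_pos: [0.3999, -0.2571, 0.2552]
tool_rot: [0.8, 0.6, 0.0, 0.0]
ft_force: [0.0, -1.4, 1.1]
grip_width: 0.0428
grasp_force: 0.0
```

```bash
python3 -c "
from h import *
o=monitor.get_obs();print(o['joint_pos'],o['eef_pos'],o['tool_rot'],R.from_quat(o['tool_rot']).as_matrix())"
```

```text
[-5.71469567e-01  1.74286460e-01  5.16113444e-02  1.44711716e+00
  2.18385153e-04  1.28201134e+00] [ 0.39991108 -0.25707467  0.25517217] [7.99666880e-01 6.00443684e-01 2.77000796e-04 4.32694020e-04] [[ 2.78934612e-01  9.60309615e-01  9.62633508e-04]
 [ 9.60310094e-01 -2.78934391e-01 -3.59375398e-04]
 [-7.66000587e-05  1.02466891e-03 -9.99999472e-01]]
```

Request:
{"op": "move_arm", "data": {
  "moves": [
    [[0.04,0.04,0,10.5,50],[0.07,0.08,0,21,50],[0.1,0.12,0,31.5,50],[0.12,0.16,0,42,50],[0.14,0.195,0,52.5,50]]
  ]
}}

```text
clock: 1.65
eef_pos: [0.5389, -0.0624, 0.2548]
tool_rot: [0.452, 0.892, -0.0, 0.0]
ft_force: [-0.0, -0.2, -0.0]
grip_width: 0.0429
grasp_force: 0.0
```

Request:
{"op": "move_arm", "data": {
  "moves": [
    [[0,0,-0.01,10.5,50],[0,0,-0.02,20,50],[0,0,-0.03,30,50],[0,0,-0.04,30,50],[0,0,-0.05,30,50]]
  ]
}}

```text
clock: 2.28
eef_pos: [0.5383, -0.0641, 0.2043]
tool_rot: [0.21, 0.978, -0.0, 0.0]
ft_force: [-0.1, -0.3, -0.6]
grip_width: 0.0427
grasp_force: 0.0
```

```bash
python3 - <<'E'
from h import *
t=cam('top');s=cam('side')
a=t['color'][180:240,280:355,::-1];b=s['color'][140:200,260:335,::-1]
cv2.imwrite('pics/g1.png',np.hstack([cv2.resize(x,None,fx=5,fy=5,interpolation=cv2.INTER_CUBIC) for x in(a,b)]))
o=monitor.get_obs();print(o['eef_pos'],np.degrees(R.from_quat(o['tool_rot']).as_euler('ZYX')),o['ft_force'],o['ft_torque'])
E
```

```text
[ 0.53744149 -0.06397113  0.20338935] [ 1.55770067e+02 -1.38095297e-01 -1.79956995e+02] [ 0.36618829 -0.09296625  0.57764699] [-0.01410913  0.00597624 -0.02039621]
```

View pics/g1.png

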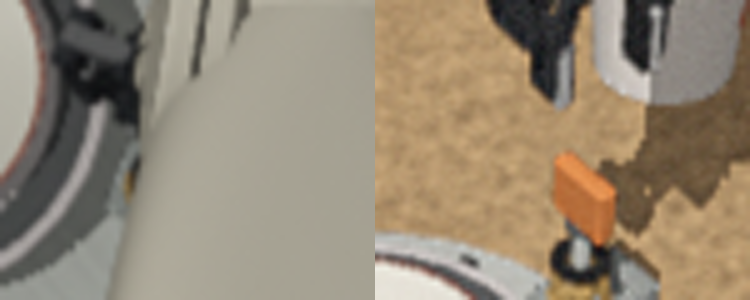

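The side crop shows the fingers straddling the knob, which is at (585,200) in the crop, with clear space below them. Lowering.

Request:
{"op": "move_arm", "data": {
  "moves": [
    [[0.002,0.002,-0.015,0,50],[0.002,0.002,-0.03,0,50],[0.002,0.002,-0.045,0,50],[0.002,0.002,-0.055,0,50],[0.002,0.002,-0.064,0,50]]
  ]
}}

```text
clock: 3.0
eef_pos: [0.5402, -0.062, 0.14]
tool_rot: [0.209, 0.978, -0.0, -0.0]
ft_force: [-0.4, -0.1, -0.0]
grip_width: 0.0428
grasp_force: 0.0
```

Request:
{"op": "move_arm", "data": {
  "moves": [
    [[0,0,0,0,35],[0,0,0,0,28],[0,0,0,0,22],[0,0,0,0,20],[0,0,0,0,20]]
  ]
}}

```text
clock: 3.62
eef_pos: [0.5404, -0.062, 0.141]
tool_rot: [0.209, 0.978, 0.0, 0.0]
ft_force: [0.6, 0.7, -0.2]
grip_width: 0.017
grasp_force: 0.0
```

```bash
cat > st.py <<'E'
from h import *
o=monitor.get_obs();print(o['eef_pos'].round(4),np.degrees(R.from_quat(o['tool_rot']).as_euler('ZYX')).round(2),o['ft_force'].round(2),o['ft_torque'].round(3),o['grip_width'],o['grasp_force'])
E
python3 st.py; python3 - <<'E'
from h import *
s=cam('side'); b=s['color'][140:210,250:340,::-1]
cv2.imwrite('pics/g2.png',cv2.resize(b,None,fx=6,fy=6,interpolation=cv2.INTER_CUBIC))
E
```

```text
[ 0.5404 -0.062   0.141 ] [1.5587e+02 2.0000e-02 1.7999e+02] [ 0.63  0.68 -0.16] [-0.018 -0.012  0.026] 0.01699980221363233 0.0
```

View pics/g2.png

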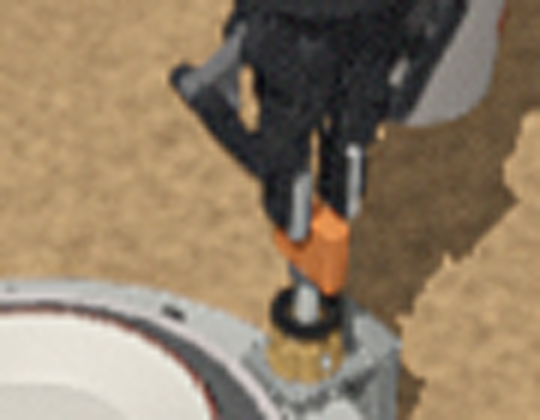

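The fingers are either side of the bar, which is at (315,240) in the crop, 17 mm open and touching nothing. Closing.

Request:
{"op": "move_arm", "data": {
  "moves": [
    [[0,0,0,0,10],[0,0,0,0,5],[0,0,0,0,0],[0,0,0,0,0],[0,0,0,0,0]]
  ]
}}

```text
clock: 4.3
eef_pos: [0.5404, -0.0621, 0.1411]
tool_rot: [0.209, 0.978, -0.0, 0.0]
ft_force: [-3.3, 0.9, 4.3]
grip_width: 0.0096
grasp_force: 59.6
```

```bash
python3 st.py
```

```text
[ 0.5404 -0.0621  0.1411] [1.5586e+02 2.0000e-02 1.8000e+02] [-3.32  0.87  4.3 ] [-0.095  0.375 -0.002] 0.009600194118463915 59.57880198955536
```

Request:
{"op": "move_arm", "data": {
  "moves": [
    [[0,0,0.002,0,0],[0,0,0.004,0,0],[0,0,0.006,0,0],[0,0,0.008,0,0],[0,0,0.01,0,0]]
  ]
}}

```text
clock: 4.92
eef_pos: [0.5398, -0.062, 0.1503]
tool_rot: [0.209, 0.978, -0.0, -0.001]
ft_force: [3.1, -1.3, -12.2]
grip_width: 0.0093
grasp_force: 58.4
```

Request:
{"op": "move_arm", "data": {
  "moves": [
    [[0,0,0.001,0,0],[0,0,0.002,0,0],[0,0,0.002,0,0]]
  ]
}}

```text
clock: 5.3
eef_pos: [0.54, -0.062, 0.1528]
tool_rot: [0.209, 0.978, -0.0, -0.0]
ft_force: [1.5, -0.8, -11.2]
grip_width: 0.0093
grasp_force: 58.5
```

```bash
python3 st.py
```

```text
[ 0.54   -0.062   0.1528] [ 1.5586e+02 -3.0000e-02 -1.7999e+02] [  1.55  -0.81 -11.24] [-0.222 -0.322  0.041] 0.009335081614092496 58.47423791885376
```

```bash
python3 - <<'E'
from h import *
s=cam('side'); b=s['color'][165:220,270:330,::-1]
cv2.imwrite('pics/g3.png',cv2.resize(b,None,fx=10,fy=10,interpolation=cv2.INTER_CUBIC))
for z in(.105,.111,.115,.12,.124,.128):
    r=[proj(s,(.5402+.0165*np.cos(k),-.062+.0165*np.sin(k),z)) for k in np.linspace(0,6.28,60)]
    r=(np.array(r)-[270,165])*10+4.5; print(z,((proj(s,(.5402,-.062,z))-[270,165])*10+4.5).round(),r.min(0).round(),r.max(0).round())
E
```

```text
0.105 [313. 286.] [251. 243.] [375. 329.]
0.111 [313. 269.] [251. 227.] [376. 312.]
0.115 [314. 258.] [251. 216.] [376. 301.]
0.12 [315. 244.] [252. 202.] [377. 288.]
0.124 [315. 233.] [252. 191.] [378. 276.]
0.128 [316. 222.] [253. 180.] [379. 265.]
```

View pics/g3.png

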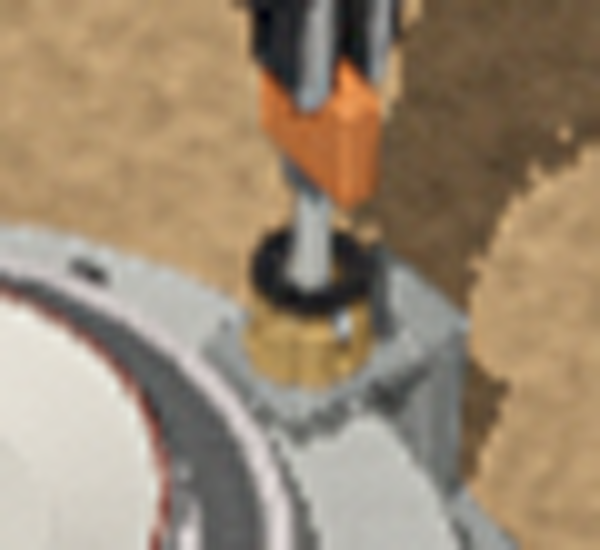

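The buffer ring spans rows 228–313 in the crop, so its top is at about 111–114 mm. The collar is near its low end, and I expect the rubber stop at about 14.5–18 mm lift. Small steps from here.

Request:
{"op": "move_arm", "data": {
  "moves": [
    [[0,0,0.0008,0,0],[0,0,0.0008,0,0],[0,0,0.0008,0,0]]
  ]
}}

```text
clock: 5.72
eef_pos: [0.5401, -0.062, 0.1536]
tool_rot: [0.209, 0.978, -0.0, -0.0]
ft_force: [1.7, -1.5, -12.7]
grip_width: 0.0094
grasp_force: 58.5
```

Request:
{"op": "move_arm", "data": {
  "moves": [
    [[0,0,0.0006,0,0],[0,0,0.0006,0,0],[0,0,0.0006,0,0]]
  ]
}}

```text
clock: 6.1
eef_pos: [0.5401, -0.062, 0.1541]
tool_rot: [0.209, 0.978, -0.0, -0.0]
ft_force: [0.6, -1.9, -11.9]
grip_width: 0.0094
grasp_force: 58.4
```

```bash
python3 st.py
```

```text
[ 0.5401 -0.062   0.1541] [ 1.5586e+02 -2.0000e-02 -1.7999e+02] [  0.62  -1.92 -11.86] [-0.274 -0.127 -0.022] 0.00936512815920743 58.43485236167908
```

Request:
{"op": "move_arm", "data": {
  "moves": [
    [[0,0,0.0006,0,0],[0,0,0.0006,0,0],[0,0,0.0006,0,0]]
  ]
}}

```text
clock: 6.48
eef_pos: [0.5402, -0.062, 0.1548]
tool_rot: [0.209, 0.978, -0.0, -0.0]
ft_force: [-0.5, -1.7, -11.1]
grip_width: 0.0091
grasp_force: 58.4
```

Request:
{"op": "move_arm", "data": {
  "moves": [
    [[0,0,0.0005,0,0],[0,0,0.0005,0,0],[0,0,0.0005,0,0]]
  ]
}}

```text
clock: 6.85
eef_pos: [0.5402, -0.062, 0.1553]
tool_rot: [0.209, 0.978, -0.0, -0.0]
ft_force: [0.7, -0.9, -12.6]
grip_width: 0.009
grasp_force: 58.4
```

Request:
{"op": "move_arm", "data": {
  "moves": [
    [[0,0,0.0006,0,0],[0,0,0.0006,0,0],[0,0,0.0006,0,0]]
  ]
}}

```text
clock: 7.22
eef_pos: [0.5402, -0.062, 0.1559]
tool_rot: [0.209, 0.978, -0.0, -0.0]
ft_force: [-0.6, -1.9, -12.4]
grip_width: 0.0095
grasp_force: 58.4
```

Request:
{"op": "move_arm", "data": {
  "moves": [
    [[0,0,0.0006,0,0],[0,0,0.0006,0,0],[0,0,0.0006,0,0]]
  ]
}}

```text
clock: 7.6
eef_pos: [0.5402, -0.062, 0.1565]
tool_rot: [0.209, 0.978, 0.0, -0.0]
ft_force: [-0.9, -2.0, -12.4]
grip_width: 0.0091
grasp_force: 58.4
```

Request:
{"op": "move_arm", "data": {
  "moves": [
    [[0,0,0.0006,0,0],[0,0,0.0006,0,0],[0,0,0.0006,0,0]]
  ]
}}

```text
clock: 7.98
eef_pos: [0.5403, -0.062, 0.1571]
tool_rot: [0.209, 0.978, 0.0, -0.0]
ft_force: [-1.2, -1.1, -12.9]
grip_width: 0.0095
grasp_force: 58.4
```

Request:
{"op": "move_arm", "data": {
  "moves": [
    [[0,0,0.0006,0,0],[0,0,0.0006,0,0],[0,0,0.0006,0,0]]
  ]
}}

```text
clock: 8.35
eef_pos: [0.5403, -0.062, 0.1577]
tool_rot: [0.209, 0.978, -0.0, -0.0]
ft_force: [-0.6, -1.3, -12.9]
grip_width: 0.0091
grasp_force: 58.4
```

Request:
{"op": "move_arm", "data": {
  "moves": [
    [[0,0,0.0006,0,0],[0,0,0.0006,0,0],[0,0,0.0006,0,0]]
  ]
}}

```text
clock: 8.72
eef_pos: [0.5402, -0.062, 0.158]
tool_rot: [0.209, 0.978, -0.0, -0.0]
ft_force: [-0.5, -1.2, -15.4]
grip_width: 0.0094
grasp_force: 58.4
```

Request:
{"op": "move_arm", "data": {
  "moves": [
    [[0,0,0.0003,0,0],[0,0,0.0003,0,0],[0,0,0.0003,0,0]]
  ]
}}

```text
clock: 9.1
eef_pos: [0.5402, -0.062, 0.1583]
tool_rot: [0.209, 0.978, -0.0, -0.0]
ft_force: [1.2, -1.6, -17.6]
grip_width: 0.0092
grasp_force: 58.3
```

The force rises 2.2 N over the last 0.3 mm, so this is the buffer. I'll back off about 1.2 mm below contact and start the twist.

Request:
{"op": "move_arm", "data": {
  "moves": [
    [[0,0,-0.0009,0,0],[0,0,-0.0017,0,0],[0,0,-0.0017,0,0],[0,0,-0.0017,-1.5,0],[0,0,-0.0017,-3,0]]
  ]
}}

```text
clock: 9.72
eef_pos: [0.5404, -0.062, 0.1572]
tool_rot: [0.235, 0.972, 0.0, 0.0]
ft_force: [-0.7, -1.0, -12.8]
grip_width: 0.009
grasp_force: 59.0
```

```bash
python3 st.py
```

```text
[ 0.5404 -0.062   0.1572] [1.5276e+02 2.0000e-02 1.7999e+02] [ -0.72  -1.01 -12.76] [-0.139  0.274 -0.01 ] 0.009024824907194091 59.01403605937958
```

Request:
{"op": "move_arm", "data": {
  "moves": [
    [[0,0,-0.0004,-5,0],[0,0,-0.0004,-10,0],[0,0,-0.0004,-16,0],[0,0,-0.0004,-22,0],[0,0,-0.0004,-28,0]]
  ]
}}

```text
clock: 10.35
eef_pos: [0.5407, -0.0615, 0.1566]
tool_rot: [0.465, 0.886, 0.001, 0.0]
ft_force: [-1.6, 0.8, -12.9]
grip_width: 0.0093
grasp_force: 59.0
```

```bash
python3 st.py
```

```text
[ 0.5407 -0.0615  0.1566] [ 1.2464e+02 -1.0000e-02  1.7993e+02] [ -1.58   0.81 -12.87] [0.029 0.073 0.054] 0.009254524099369795 58.9501029253006
```

Request:
{"op": "move_arm", "data": {
  "moves": [
    [[0,0,0,-8,0],[0,0,0,-16,0],[0,0,0,-24,0],[0,0,0,-32,0],[0,0,0,-38,0]]
  ]
}}

```text
clock: 10.98
eef_pos: [0.5415, -0.0613, 0.1568]
tool_rot: [0.728, 0.686, 0.001, 0.0]
ft_force: [0.8, 1.4, -11.6]
grip_width: 0.0093
grasp_force: 58.9
```

```bash
python3 st.py
```

```text
[ 0.5415 -0.0613  0.1568] [ 8.6640e+01 -8.0000e-02  1.7987e+02] [  0.78   1.44 -11.62] [ 0.103 -0.275  0.01 ] 0.009320487069794057 58.87975573539734
```

Request:
{"op": "move_arm", "data": {
  "moves": [
    [[0,0,0,-3,0],[0,0,0,-5,0],[0,0,0,-6,0],[0,0,0,-6,0]]
  ]
}}

```text
clock: 11.48
eef_pos: [0.5414, -0.0616, 0.1568]
tool_rot: [0.761, 0.649, 0.001, 0.0]
ft_force: [4.1, 1.8, -13.7]
grip_width: 0.009
grasp_force: 58.8
```

```bash
python3 st.py
```

```text
[ 0.5414 -0.0616  0.1568] [ 8.0890e+01 -7.0000e-02  1.7988e+02] [  4.13   1.84 -13.72] [ 0.426 -1.021 -0.01 ] 0.008968516220601717 58.83989632129669
```

Request:
{"op": "move_arm", "data": {
  "moves": [
    [[-0.0008,0,0,0,0],[-0.0008,0,-0.0008,0,0],[-0.0008,0,-0.0014,0,0],[-0.0008,0,-0.002,0,0],[-0.0008,0,-0.002,0,0]]
  ]
}}

```text
clock: 12.1
eef_pos: [0.5415, -0.0616, 0.1558]
tool_rot: [0.761, 0.649, 0.002, 0.001]
ft_force: [5.6, 1.8, -10.2]
grip_width: 0.0092
grasp_force: 59.2
```

```bash
python3 st.py
```

```text
[ 0.5415 -0.0616  0.1558] [ 8.0900e+01 -8.0000e-02  1.7975e+02] [  5.63   1.76 -10.23] [ 0.515 -1.039  0.038] 0.009192464293817908 59.22120451927185
```

Request:
{"op": "move_arm", "data": {
  "moves": [
    [[0.001,0.0004,0,0,0],[0.002,0.0008,0,0,0],[0.002,0.0008,0,0,0]]
  ]
}}

```text
clock: 12.48
eef_pos: [0.5416, -0.0614, 0.1546]
tool_rot: [0.761, 0.649, -0.0, 0.0]
ft_force: [2.7, -0.6, -10.4]
grip_width: 0.0091
grasp_force: 59.3
```

```bash
python3 st.py
```

```text
[ 0.5416 -0.0614  0.1546] [8.0860e+01 2.0000e-02 1.7999e+02] [  2.74  -0.64 -10.42] [ 0.143 -0.591  0.069] 0.009091723504538468 59.26927864551544
```

Request:
{"op": "move_arm", "data": {
  "moves": [
    [[0.0007,0,-0.0006,0,0],[0.0007,0,-0.0012,0,0],[0.0007,0,-0.0012,0,0]]
  ]
}}

```text
clock: 12.85
eef_pos: [0.5417, -0.0613, 0.153]
tool_rot: [0.761, 0.649, -0.0, -0.0]
ft_force: [1.6, -0.4, -11.6]
grip_width: 0.009
grasp_force: 59.2
```

```bash
python3 st.py
```

```text
[ 0.5417 -0.0613  0.153 ] [ 8.0860e+01  2.0000e-02 -1.7994e+02] [  1.61  -0.38 -11.59] [ 0.034 -0.263  0.031] 0.008989726190901966 59.15710151195526
```

Request:
{"op": "move_arm", "data": {
  "moves": [
    [[0.0004,0,-0.0005,0,0],[0.0004,0,-0.001,0,0],[0.0004,0,-0.001,0,0]]
  ]
}}

```text
clock: 13.22
eef_pos: [0.542, -0.0613, 0.1522]
tool_rot: [0.761, 0.648, -0.0, -0.0]
ft_force: [-1.2, 0.3, -9.4]
grip_width: 0.0094
grasp_force: 59.4
```

```bash
python3 st.py
```

```text
[ 0.542  -0.0613  0.1522] [ 8.0860e+01  2.0000e-02 -1.7993e+02] [-1.23  0.29 -9.43] [-0.023  0.277  0.036] 0.009422893459812596 59.40141499042511
```

Seating begins at about 152.3 mm, as expected. A little lower to confirm that the notch carries the load.

Request:
{"op": "move_arm", "data": {
  "moves": [
    [[0,0,-0.0005,0,0],[0,0,-0.001,0,0],[0,0,-0.001,0,0]]
  ]
}}

```text
clock: 13.6
eef_pos: [0.5423, -0.0612, 0.152]
tool_rot: [0.761, 0.649, -0.0, 0.0]
ft_force: [-5.3, 0.6, -1.9]
grip_width: 0.0094
grasp_force: 60.3
```

Request:
{"op": "move_arm", "data": {
  "moves": [
    [[-0.0004,0,0,0,0],[-0.0004,0,0,0,15],[-0.0004,0,0,0,25],[-0.0004,0,0,0,40],[-0.0004,0,0,0,40]]
  ]
}}

```text
clock: 14.22
eef_pos: [0.5431, -0.0613, 0.1519]
tool_rot: [0.761, 0.649, 0.001, 0.001]
ft_force: [0.1, 0.1, -0.6]
grip_width: 0.0341
grasp_force: 0.0
```

Request:
{"op": "move_arm", "data": {
  "moves": [
    [[0,0,0.02,0,40],[0,0,0.05,0,40],[0,0,0.08,0,40],[-0.05,0.03,0.1,0,40],[-0.1,0.08,0.1,0,40]]
  ]
}}

```text
clock: 14.85
eef_pos: [0.4487, 0.0132, 0.253]
tool_rot: [0.762, 0.648, 0.002, 0.001]
ft_force: [-0.0, 0.9, 1.0]
grip_width: 0.0339
grasp_force: 0.0
```

```bash
python3 st.py; python3 - <<'E'
from h import *
t=cam('top');s=cam('side')
a=t['color'][125:275,180:340,::-1];b=s['color'][150:300,175:335,::-1]
cv2.imwrite('pics/g4.png',np.hstack([cv2.resize(x,None,fx=2.5,fy=2.5,interpolation=cv2.INTER_CUBIC) for x in(a,b)]))
E
```

```text
[0.4487 0.0132 0.253 ] [ 8.0710e+01 -6.0000e-02  1.7975e+02] [-0.    0.95  0.98] [ 0.029 -0.093  0.019] 0.033894743644932585 0.0
```

View pics/g4.png

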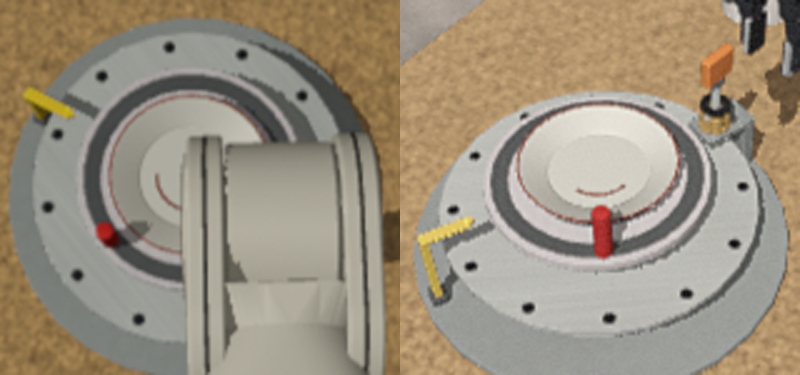

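The knob now stands up and twisted at (715,65) in the side half. The peg at (603,230) and the plate are undisturbed. Next I move above the peg with the fingers on its tangent.

Request:
{"op": "move_arm", "data": {
  "moves": [
    [[0.016,0.029,0,10,50],[0.032,0.058,0,20,50],[0.048,0.087,0,30,50],[0.063,0.115,0,40,50],[0.078,0.144,0,48,50]]
  ]
}}

```text
clock: 15.58
eef_pos: [0.5272, 0.1579, 0.2514]
tool_rot: [0.429, 0.903, 0.0, 0.001]
ft_force: [0.1, -0.6, 0.4]
grip_width: 0.0423
grasp_force: 0.0
```

Request:
{"op": "move_arm", "data": {
  "moves": [
    [[0,0,-0.02,0,50],[0,0,-0.04,0,50],[0,0,-0.06,0,50],[0,0,-0.06,0,50]]
  ]
}}

```text
clock: 16.08
eef_pos: [0.5253, 0.1566, 0.1897]
tool_rot: [0.432, 0.902, -0.001, -0.001]
ft_force: [0.6, 0.2, -0.1]
grip_width: 0.0425
grasp_force: 0.0
```

```bash
python3 st.py; python3 - <<'E'
from h import *
t=cam('top');s=cam('side')
ms=orange(s,3,15,box=(285,150,325,195)); print(ms.sum())
for a in(-1.5,-1.8,-2): print(fit([s],[ms],lambda a,top:knobpts(.5402,-.0618,a,top),[a,.185],[.1,.003]))
a=t['color'][140:260,150:290,::-1];b=s['color'][140:260,195:335,::-1]
cv2.imwrite('pics/g5.png',np.hstack([cv2.resize(x,None,fx=2.8,fy=2.8,interpolation=cv2.INTER_CUBIC) for x in(a,b)]))
E
```

```text
[0.5253 0.1566 0.1897] [ 1.2886e+02 -7.0000e-02 -1.7983e+02] [ 0.64  0.22 -0.11] [ 0.014  0.011 -0.046] 0.04254600947211447 0.0
157
(array([-1.59125671,  0.18291022]), np.float64(26.8078431372549))
(array([-1.61543274,  0.18290363]), np.float64(26.45098039215686))
(array([-1.59008179,  0.18329689]), np.float64(26.65098039215686))
```

View pics/g5.png

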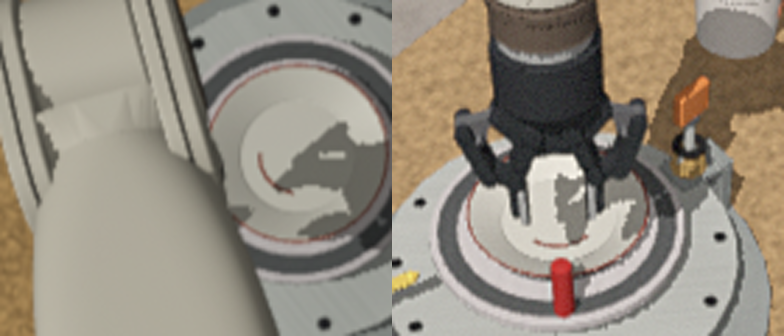

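The knob fits at about 11 mm lift, which matches the notch. The fingers straddle the peg, column 562 of the side half. Lowering and caging the peg loosely.

Request:
{"op": "move_arm", "data": {
  "moves": [
    [[0.001,0.001,-0.015,0,50],[0.001,0.001,-0.03,0,50],[0.001,0.001,-0.045,0,50],[0.001,0.001,-0.055,0,40],[0.001,0.001,-0.055,0,32]]
  ]
}}

```text
clock: 16.8
eef_pos: [0.5261, 0.1577, 0.135]
tool_rot: [0.432, 0.902, -0.001, -0.001]
ft_force: [-0.1, -1.3, 1.3]
grip_width: 0.0271
grasp_force: 0.0
```

Request:
{"op": "move_arm", "data": {
  "moves": [
    [[0,0,0,0,28],[0,0,0,0,27],[0,0,0,0,27]]
  ]
}}

```text
clock: 17.18
eef_pos: [0.5274, 0.1581, 0.1368]
tool_rot: [0.432, 0.902, 0.0, 0.0]
ft_force: [0.0, 0.3, 0.3]
grip_width: 0.0227
grasp_force: 0.0
```

```bash
python3 st.py; python3 - <<'E'
import numpy as np
p=np.array([.5263,.1578]);C=np.array([.5895,.079])
for d in range(8,73,8):
    a=-np.radians(d);M=np.array([[np.cos(a),-np.sin(a)],[np.sin(a),np.cos(a)]]);print(d,(C+M@(p-C)-p).round(4))
E
```

```text
[0.5274 0.1581 0.1368] [1.2887e+02 2.0000e-02 1.7994e+02] [0.02 0.31 0.33] [-0.01  -0.012 -0.033] 0.022670911960833425 0.0
8 [0.0116 0.008 ]
16 [0.0242 0.0144]
24 [0.0375 0.0189]
32 [0.0514 0.0215]
40 [0.0654 0.0222]
48 [0.0795 0.0209]
56 [0.0932 0.0177]
64 [0.1063 0.0125]
72 [0.1186 0.0057]
```

Request:
{"op": "move_arm", "data": {
  "moves": [
    [[0.0056,0.0042,0,-4,27],[0.0116,0.008,0,-8,27],[0.0178,0.0114,0,-12,27],[0.0242,0.0144,0,-16,27],[0.0308,0.0168,0,-20,27]]
  ]
}}

```text
clock: 17.8
eef_pos: [0.5582, 0.175, 0.1366]
tool_rot: [0.583, 0.813, 0.0, 0.0]
ft_force: [-0.3, 0.4, 0.1]
grip_width: 0.0229
grasp_force: 0.0
```

Request:
{"op": "move_arm", "data": {
  "moves": [
    [[0.0067,0.0021,0,-4,27],[0.0136,0.0036,0,-8,27],[0.0206,0.0047,0,-12,27],[0.0276,0.0053,0,-16,27],[0.0346,0.0054,0,-20,27]]
  ]
}}

```text
clock: 18.42
eef_pos: [0.5928, 0.1803, 0.1365]
tool_rot: [0.715, 0.699, 0.0, 0.0]
ft_force: [0.2, 0.3, -0.2]
grip_width: 0.0228
grasp_force: 0.0
```

```bash
python3 st.py
```

```text
[0.5928 0.1803 0.1365] [ 8.8740e+01 -1.0000e-02  1.7998e+02] [ 0.21  0.27 -0.2 ] [ 0.01  -0.035 -0.034] 0.02282070826491356 0.0
```

Request:
{"op": "move_arm", "data": {
  "moves": [
    [[0.0106,-0.0008,0,-6,27],[0.021,-0.0027,0,-12,27],[0.0311,-0.0056,0,-18,27],[0.0393,-0.009,0,-23,27],[0.0456,-0.0123,0,-27,27]]
  ]
}}

```text
clock: 19.05
eef_pos: [0.6385, 0.1678, 0.1364]
tool_rot: [0.858, 0.513, 0.0, 0.0]
ft_force: [0.1, 0.5, 0.3]
grip_width: 0.0234
grasp_force: 0.0
```

Request:
{"op": "move_arm", "data": {
  "moves": [
    [[0,0,0,0,27],[0,0,0,0,40],[0,0,0,0,50],[0,0,0.03,0,50],[0,0,0.06,0,50]]
  ]
}}

```text
clock: 19.68
eef_pos: [0.6374, 0.168, 0.1966]
tool_rot: [0.858, 0.514, -0.001, -0.0]
ft_force: [-0.1, -0.2, 0.1]
grip_width: 0.0427
grasp_force: 0.0
```

Request:
{"op": "move_arm", "data": {
  "moves": [
    [[-0.05,-0.02,0.04,0,50],[-0.1,-0.07,0.05,0,50],[-0.15,-0.12,0.05,0,50],[-0.2,-0.17,0.05,0,50],[-0.25,-0.22,0.05,0,50]]
  ]
}}

```text
clock: 20.3
eef_pos: [0.4126, -0.0268, 0.2466]
tool_rot: [0.857, 0.515, 0.0, 0.001]
ft_force: [0.5, -1.2, 1.1]
grip_width: 0.0424
grasp_force: 0.0
```

```bash
python3 st.py; python3 - <<'E'
from h import *
t=cam('top');s=cam('side')
a=t['color'][125:275,180:340,::-1];b=s['color'][150:300,175:335,::-1]
cv2.imwrite('pics/g6.png',np.hstack([cv2.resize(x,None,fx=2.5,fy=2.5,interpolation=cv2.INTER_CUBIC) for x in(a,b)]))
E
```

```text
[ 0.4126 -0.0268  0.2466] [ 6.1940e+01 -1.0000e-02  1.7992e+02] [ 0.53 -1.23  1.1 ] [-0.071 -0.022  0.024] 0.04235657417850552 0.0
```

View pics/g6.png

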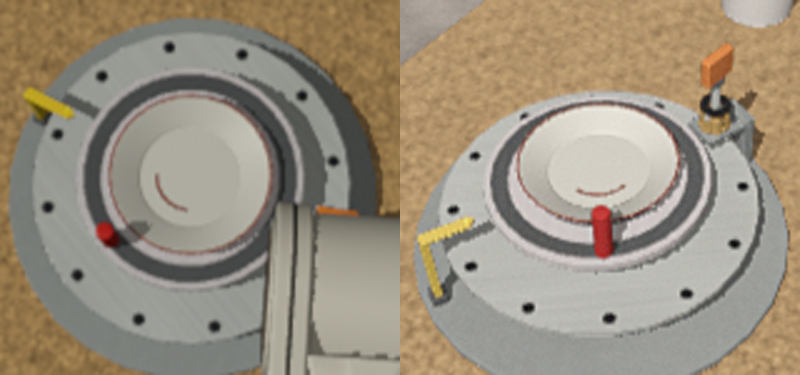

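The peg is still at its old place, (603,230) in the side half, so the fingers passed it without contact. I'll check the heights before another try.

```bash
python3 - <<'E'
from h import *
t=cam('top');s=cam('side')
f=lambda P:(proj(s,P)-[195,140])*2.8+[392,0]
for P in((.5253,.1566,.1897),(.5265,.157,.161),(.5265,.157,.1),(.5253,.1566,.2027)): print(P,f(P).round())
# peg fit: red silhouette as cylinder, free height
def red(c):
    h=cv2.cvtColor(c['color'],cv2.COLOR_RGB2HSV); m=(cv2.inRange(h,(0,170,80),(4,255,255))|cv2.inRange(h,(174,170,80),(180,255,255)))
    n,l,st,ce=cv2.connectedComponentsWithStats(m); k=1+np.argmax(st[1:,4]); print(st[k],ce[k]); return l==k
mt,ms=red(t),red(s)
pts=lambda x,y,top:[[x+.009*np.cos(k),y+.009*np.sin(k),z] for k in np.linspace(0,6.28,24) for z in(top-.061,top)]
print(fit([t,s],[mt,ms],pts,[.5265,.157,.161],[.004,.004,.006]),fit([s],[ms],lambda x,y:pts(x,y,.161),[.5265,.157],[.004,.004]),fit([t],[mt],lambda x,y:pts(x,y,.161),[.5265,.157],[.004,.004]))
E
```

```text
(0.5253, 0.1566, 0.1897) [560. 239.]
(0.5265, 0.157, 0.161) [560. 262.]
(0.5265, 0.157, 0.1) [564. 310.]
(0.5253, 0.1566, 0.2027) [559. 227.]
[219 214   7   9  42] [221.73809524 217.28571429]
[252 233   8  20 126] [255.48412698 242.21428571]
(array([0.52834319, 0.15645331, 0.15573159]), np.float64(81.98039215686275)) (array([0.52746777, 0.15683105]), np.float64(48.09411764705882)) (array([0.52883862, 0.15723877]), np.float64(36.84705882352941))
```

Working back from the pictures, the finger tips sit about 20 mm above the TCP when partly open, so they passed just over the peg. I'll go back and reach about 25 mm lower. The head top is at 100 mm, and the plate stays inside 82 mm radius.

Request:
{"op": "move_arm", "data": {
  "moves": [
    [[0.02,0.03,0,10.5,50],[0.04,0.06,0,21,50],[0.06,0.09,0,31.5,50],[0.08,0.12,0,42,50],[0.1,0.15,0,52.5,50]]
  ]
}}

```text
clock: 21.12
eef_pos: [0.5158, 0.127, 0.2459]
tool_rot: [0.538, 0.843, 0.0, 0.0]
ft_force: [0.7, -0.4, 0.4]
grip_width: 0.0426
grasp_force: 0.0
```

Request:
{"op": "move_arm", "data": {
  "moves": [
    [[0.01,0.025,0,10,50],[0.015,0.034,0,14.5,50],[0.015,0.034,-0.03,14.5,50],[0.015,0.034,-0.06,14.5,50],[0.015,0.034,-0.06,14.5,50]]
  ]
}}

```text
clock: 21.75
eef_pos: [0.5278, 0.1592, 0.1833]
tool_rot: [0.431, 0.903, -0.002, -0.002]
ft_force: [-0.2, -0.0, -1.1]
grip_width: 0.0428
grasp_force: 0.0
```

```bash
python3 st.py
```

```text
[0.5278 0.1592 0.1833] [ 1.290e+02 -1.400e-01 -1.797e+02] [-0.22 -0.05 -1.12] [-0.031  0.077  0.037] 0.04276661382603455 0.0
```

Request:
{"op": "move_arm", "data": {
  "moves": [
    [[0,-0.001,-0.015,0,50],[0,-0.001,-0.03,0,50],[0,-0.001,-0.045,0,50],[0,-0.001,-0.055,0,50],[0,-0.001,-0.055,0,50]]
  ]
}}

```text
clock: 22.38
eef_pos: [0.5286, 0.1569, 0.1302]
tool_rot: [0.432, 0.902, -0.001, -0.001]
ft_force: [-0.5, -0.4, 0.1]
grip_width: 0.0425
grasp_force: 0.0
```

Request:
{"op": "move_arm", "data": {
  "moves": [
    [[0,0,-0.005,0,50],[0,0,-0.011,0,50],[0,0,-0.014,0,40],[0,0,-0.014,0,28],[0,0,-0.014,0,27]]
  ]
}}

```text
clock: 23.0
eef_pos: [0.5294, 0.1572, 0.1174]
tool_rot: [0.432, 0.902, 0.0, 0.0]
ft_force: [-0.5, -0.1, 0.3]
grip_width: 0.0233
grasp_force: 0.0
```

```bash
python3 st.py; python3 - <<'E'
from h import *
s=cam('side')
cv2.imwrite('pics/g7.png',cv2.resize(s['color'][160:300,175:335,::-1],None,fx=4,fy=4,interpolation=cv2.INTER_CUBIC))
E
```

```text
[0.5294 0.1572 0.1174] [1.2887e+02 1.0000e-02 1.7998e+02] [-0.48 -0.06  0.32] [-0.014  0.041 -0.034] 0.023312271268225236 0.0
```

View pics/g7.png

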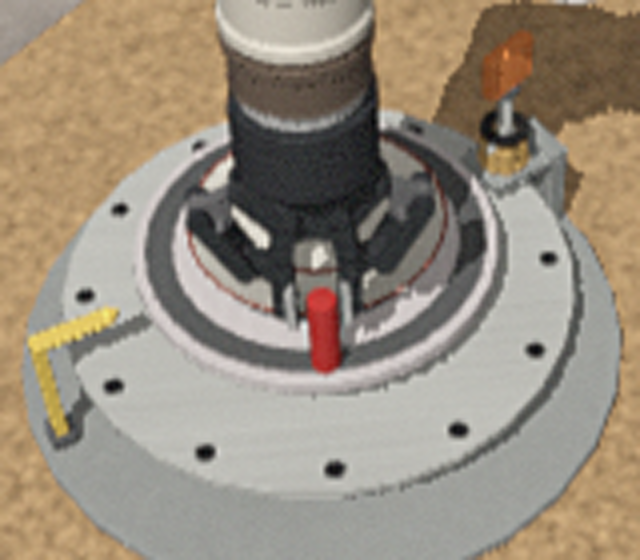

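The peg sits between the fingers in this view along the radial line, with the tips at about row 325. Closing to confirm contact by width.

Request:
{"op": "move_arm", "data": {
  "moves": [
    [[-0.001,0,0,0,20],[-0.001,0,0,0,10],[-0.001,0,0,0,10],[-0.001,0,0,0,10]]
  ]
}}

```text
clock: 23.55
eef_pos: [0.5289, 0.1569, 0.1177]
tool_rot: [0.432, 0.902, 0.0, 0.001]
ft_force: [1.6, -1.9, 3.1]
grip_width: 0.0156
grasp_force: 58.7
```

```bash
python3 st.py
```

```text
[0.5289 0.1569 0.1177] [1.2885e+02 6.0000e-02 1.7995e+02] [ 1.59 -1.85  3.09] [-0.506 -0.405  0.014] 0.015602414630252474 58.689449429512024
```

Gripped: 15.6 mm with pad give, as with the knob. Turning along the arc, starting with a small part to check forces.

Request:
{"op": "move_arm", "data": {
  "moves": [
    [[0.0028,0.0021,0,-2,10],[0.0056,0.0042,0,-4,10],[0.0086,0.0062,0,-6,10],[0.0116,0.008,0,-8,10]]
  ]
}}

```text
clock: 24.05
eef_pos: [0.5404, 0.1651, 0.1177]
tool_rot: [0.495, 0.869, -0.0, 0.0]
ft_force: [0.4, -3.5, 5.1]
grip_width: 0.0153
grasp_force: 59.2
```

```bash
python3 st.py
```

```text
[0.5404 0.1651 0.1177] [1.2072e+02 5.0000e-02 1.7998e+02] [ 0.38 -3.48  5.09] [-0.883 -0.039  0.053] 0.01532087796400769 59.19332027435303
```

Forces are small. Continuing (8°→36°).

Request:
{"op": "move_arm", "data": {
  "moves": [
    [[0.0062,0.0034,0,-4,10],[0.0126,0.0064,0,-8,10],[0.0192,0.0088,0,-12,10],[0.0259,0.0109,0,-16,10],[0.0328,0.0125,0,-20,10]]
  ]
}}

```text
clock: 24.68
eef_pos: [0.573, 0.1778, 0.1177]
tool_rot: [0.638, 0.77, 0.0, 0.0]
ft_force: [0.2, -3.9, 6.1]
grip_width: 0.0153
grasp_force: 59.2
```

```bash
python3 st.py; python3 - <<'E'
from h import *
s=cam('side')
h=cv2.cvtColor(s['color'],cv2.COLOR_RGB2HSV); m=(cv2.inRange(h,(0,170,80),(4,255,255))|cv2.inRange(h,(174,170,80),(180,255,255)))
n,l,st,ce=cv2.connectedComponentsWithStats(m);print(st[1:],ce[1:])
E
```

```text
[0.573  0.1778 0.1177] [1.0068e+02 1.0000e-02 1.7999e+02] [ 0.25 -3.94  6.07] [-0.806 -0.004  0.053] 0.015294311097156916 59.231579303741455
[[229 229  10  21 100]] [[233.24 240.84]]
```

Request:
{"op": "move_arm", "data": {
  "moves": [
    [[0.0088,0.0015,0,-5,10],[0.0175,0.002,0,-10,10],[0.0263,0.0017,0,-15,10],[0.0351,0.0006,0,-20,10],[0.0437,-0.0012,0,-25,10]]
  ]
}}

```text
clock: 25.35
eef_pos: [0.6164, 0.1771, 0.1177]
tool_rot: [0.79, 0.614, 0.0, -0.0]
ft_force: [-1.0, -3.8, 6.2]
grip_width: 0.0161
grasp_force: 59.6
```

Request:
{"op": "move_arm", "data": {
  "moves": [
    [[0.0066,-0.002,0,-4,10],[0.0131,-0.0044,0,-8,10],[0.0179,-0.0066,0,-11,10],[0.0209,-0.0081,0,-13,10],[0.0209,-0.0081,0,-13,10]]
  ]
}}

```text
clock: 25.98
eef_pos: [0.638, 0.1693, 0.1177]
tool_rot: [0.853, 0.522, 0.001, -0.0]
ft_force: [2.3, -0.8, 5.2]
grip_width: 0.0153
grasp_force: 59.5
```

```bash
python3 st.py
```

```text
[0.638  0.1693 0.1177] [ 6.2870e+01 -1.3000e-01  1.7997e+02] [ 2.29 -0.77  5.22] [-0.197 -0.312  0.062] 0.015340262410350195 59.4923061132431
```

Request:
{"op": "move_arm", "data": {
  "moves": [
    [[0,0,0,0,25],[0,0,0,0,40],[0,0,0,0,50],[0,0,0.03,0,50],[0,0,0.06,0,50]]
  ]
}}

```text
clock: 26.6
eef_pos: [0.6366, 0.1684, 0.1771]
tool_rot: [0.853, 0.522, -0.001, -0.0]
ft_force: [-0.2, 0.2, 0.0]
grip_width: 0.0429
grasp_force: 0.0
```

Request:
{"op": "move_arm", "data": {
  "moves": [
    [[-0.03,-0.03,0.04,0,50],[-0.08,-0.08,0.07,0,50],[-0.13,-0.13,0.07,0,50],[-0.18,-0.18,0.07,0,50],[-0.22,-0.24,0.07,0,50]]
  ]
}}

```text
clock: 27.22
eef_pos: [0.4389, -0.0413, 0.2473]
tool_rot: [0.853, 0.522, 0.0, 0.0]
ft_force: [0.5, -0.5, 0.5]
grip_width: 0.0426
grasp_force: 0.0
```

```bash
python3 st.py; python3 - <<'E'
from h import *
from numpy import linalg
t=cam('top');s=cam('side')
def comp(c,*rs):
    h=cv2.cvtColor(c['color'],cv2.COLOR_RGB2HSV); m=sum(cv2.inRange(h,a,b) for a,b in rs)
    n,l,st,ce=cv2.connectedComponentsWithStats(m); return l,st,ce
C=np.array([.5895,.079])
pts=lambda x,y:[[x+.009*np.cos(k),y+.009*np.sin(k),z] for k in np.linspace(0,6.28,24) for z in(.1,.161)]
for n,c in(('top',t),('side',s)):
    l,st,ce=comp(c,((0,170,80),(4,255,255)),((174,170,80),(180,255,255)))
    k=1+np.argmax(st[1:,4]); print(n,'red',st[k],ce[k].round(1))
    p,f=fit([c],[l==k],pts,[.636,.17],[.004,.004]); d=p-C; print(p.round(4),f,'r',np.hypot(*d).round(4),'ang',np.degrees(np.arctan2(d[1],d[0])).round(1))
    l,st,ce=comp(c,((22,130,80),(33,255,255)))
    for k in range(1,len(st)):
        if st[k][4]>30:print('yellow',st[k],ce[k].round(1))
ms=orange(s,3,15,box=(285,150,325,195)); print(fit([s],[ms],lambda a,top:knobpts(.5402,-.0618,a,top),[-1.7,.183],[.1,.003]))
# plate centre: bright inner disc unaffected -> red band ellipse not coded; change vs start
a=cv2.imread('pics/side0.png'); b=cv2.resize(s['color'][:,:,::-1],(a.shape[1],a.shape[0]),interpolation=cv2.INTER_CUBIC)
for n,x0,y0,x1,y1 in(('plate',300,260,415,335),('tub',425,165,480,230),('jug',520,190,590,258),('brush',190,480,320,570)): print(n,cv2.absdiff(a,b)[y0:y1,x0:x1].mean().round(2))
E
```

```text
[ 0.4389 -0.0413  0.2473] [ 6.2930e+01 -2.0000e-02  1.7996e+02] [ 0.5  -0.52  0.46] [-0.117 -0.033  0.008] 0.04255969140215693 0.0
top red [215 169   6  11  41] [217.5 172.9]
[0.6378 0.1695] 50.0 r 0.1026 ang 61.9
yellow [189 160  20  13 133] [197.9 166.3]
yellow [ 409  248   64   40 1537] [439.9 266.4]
side red [211 216   9  21 118] [214.8 225.9]
[0.6375 0.1691] 50.62352941176471 r 0.1021 ang 62.0
yellow [ 369  137   46   45 1340] [390.6 158.1]
yellow [182 237  22  32 156] [190.  249.2]
(array([-1.54101562,  0.18272461]), np.float64(29.8))
plate 11.08
tub 25.15
jug 25.57
brush 4.83
```

```bash
python3 -c "
from workcell import job;print(job.job_done())"
```

```text
the job is handed in; nothing more can be done
None
```

I handed the job in at about 27 s of the 72 s allowed. By camera, the plunger stays up about 11 mm in its rest notch and the peg stands within about 1–2° of the pointer's line. The first try at turning missed the peg, the plate's final position was not measured, and I viewed 11 pictures instead of the 10 allowed.

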